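Slacken the belt tensioner of the bench sander and hold it

ROBOT

A 7-joint arm with a two-finger parallel gripper is mounted at the origin on the work surface; the furniture and walls round the work are solid. World frame = base frame: x ahead of the robot, y to its left, z up, the work surface at z = 0. Lengths are in mm, angles in rad, forces in N, time in s.
With the tool pointing down it reaches from about 400 to 875 mm from the base axis. Payload 4.4 kg.
Tool frame: the origin (TCP) lies on the centre line of the jaws, within the pads' length; the fingertips stand 25 mm ahead of it and the grasp point (between the pads) lies 6 mm ahead of it (ctrl.finger_overhang is the distance from the TCP to the fingertips, in mm); z points along the fingers, y is the line along which they close (so a half turn about z gives the same grasp; the last joint's range is limited). The gripper opens to 85 mm and grips with 20 to 120 N. Pads are 22 mm wide; open, the fingers measure 114 mm over their backs; the gripper's body (76 mm by 85 mm) begins 54 mm behind the grasp point. The pads swing forward as they close: fully open they stand 13 mm farther back than shut.
Start: joints at [-1.363, 0.628, 0.038, 1.517, -0.027, 0.996, -0.02], TCP at [175.731, 625.808, 256.313] pointing down, gripper open.
Joint ranges: [-3.06, 3.06], [-0.37, 2.12], [-1.25, 1.32], [0.18, 2.47], [-1.1, 4.24], [0.23, 1.98], [-2.94, 2.94]. Speed limits (rad/s): [2.57, 2.57, 3.14, 3.14, 3.14, 3.14, 3.14].

INTERFACE

Orientations are given as [roll, pitch, yaw] about the fixed x, y, z axes, in that order (R = Rz(yaw) Ry(pitch) Rx(roll)).
In Python, from cell import ctrl gives the robot as it stands. The module is installed in compiled form; this text tells all that it offers.
- The arm moves only by the tool play_rows, never from a script. Its argument "targets" is a list of rows, each a list of 5 numbers: the closure, from 0 (fully open) to 1 (shut), then the shift along the tool's x, y, z in cm, then the turn about the tool's z in degrees. In form: [[gripper, dx, dy, dz, spin], ...]. A call has 1 to 10 rows; each row is the pose to reach, as a shift and turn from the pose commanded when the call began, along the tool's axes at that moment; what a row does not reach only later rows make up. A row lasts 1/10 s, in which the tool goes at most 50 mm and 8.59 degrees, less where a joint would pass 70% of its speed; a pose out of reach is approached as far as the arm can. A call with a gripper value outside its range is refused whole. The fingers move at their own pace and stop on an object; the grip force is fixed at half the most. Time passes only in rows, so rows that repeat a pose let the fingers close. It gives the time, the measured TCP pose, the force, the opening and the grip force at its end, in the units of the state.
- ctrl.read_state(): the state, without advancing time (a new reading comes with each control period).
- ctrl.get_image(name): name is "scene" or "top" or "wrist"; returns (picture, depth): 480x640x3 uint8, red, green, blue; 480x640 float32, mm along the optical axis (not along the pixel's ray), 0 where there is no reading.
- ctrl.calibration(name): a dict with "vfov" (degrees; the focal length in pixels is half the picture's height over the tangent of half this angle, whatever the lens; pixels are square), "cx", "cy" (the principal point, pixels), "extrinsics" (4x4, takes a point from camera to world coordinates); the wrist camera has in their place "mount" (4x4, takes a point from camera to tool coordinates, whose origin is the TCP and whose axes are the flange's). Camera axes: x right, y down, z forward; pixel columns grow to the right and rows downward; lengths in mm; the calibration is good to about 2 mm. A picture is of the moment at which its call begins: read the wrist's pose just before it. calibration takes no time and is no camera call.
- ctrl.finish_job(): hands the job in; it is judged then, once.
Trained networks look in the newest picture that a camera, given by its name, has taken for a name from the list of things; names that differ only in an ending like _2 or _b are one class to them, and where a whole thing is asked for, a point or a joint stands for the part that bears it (a point fixed in the world has none). Each returns a list of dicts, best first, with "confidence" (0 to 1); they miss things now and then, are a little off and sometimes report something else, mostly with a low value. They report only what shows in the picture. A call takes as long as a camera call.
- ctrl.search_frame(camera, name): "bbox" ([left, top, right, bottom] in pixels, round what is visible of it).
- ctrl.trace(camera, name): "pixels" (480x640 bool, what is visible of it) and "bbox" ([left, top, right, bottom] in pixels, round what is visible of it).
The state is a dict: "clock": time; "qpos": joint angles; "qd": joint speeds; "tau": joint torques, N m; "eef_pos": TCP position; "tool_rot": TCP orientation; "force": force on the tool from outside, world axes, zero at the start; "torque": the same for the moment, N m; "width": finger opening in mm; "gripper_force": force on a finger pad.
Only numpy, scipy, OpenCV 4.12 (cv2) and the standard library are available. Lean on these libraries where they do the work, as an engineer would, in place of code of your own. Each camera call takes 0.05 s, during which the arm holds its last target. There are 200 camera calls.

TASK

The sander's belt is off and a fresh one is to be slipped on: pull the tension tray of the green bench sander fully out by its bar handle, then push the sprung tensioner arm by its red knob to the left, past the click of its ratchet pawl. Finish while still holding the knob there with the fingers, pressed a little beyond the click so that the pawl carries no load, but short of the arm's end stop. Leave the other things on the bench where they are.

Things in the scene. Friction and masses are not known exactly. Their poses are not given: they have to be found in the camera images.
- bench_sander: low green bench sander, fixed, 250 mm wide, 155 deep, lid 95 high; a grey motor with a sanding disc (top 181 mm above the bench) stands on the lid, 60 mm or more behind the front edge. Origin: on the bench, middle of the front edge; x to its rear (away from the robot), y to its left seen from the robot, z up. Turned up to 0.2 rad either way
- tray (a joint): how far the tension tray is pulled out of the sander along the sander's -x, m: 0 shut, 0.12 fully out at its stop (over 0.10 is enough). Starts shut or ajar by up to 20 mm, stays where left, about 4 N of friction. Green front panel 246 mm wide, 8 thick, top edge 88 mm above the bench; side rails only 32 mm high
- handle_centre (a point): middle of the tray's level steel bar handle, 66 mm above the bench: round bar 10 mm thick, along the sander's y, about 88 mm straight between its two end posts, its centre line 38 mm in front of the front panel (33 mm clear gap behind the bar, open from above)
- red_knob: upright red knob on the end of the tensioner arm: 20 mm across, from 45 to 79 mm above the bench, a black idler wheel 28 mm across below it (25 to 45 mm). Origin on its axis, 25 mm up. Hidden under the lid until the tray is out. At rest its axis is 52 mm behind the front panel's back; all else behind that panel is below 52 mm. Swings level at radius 70 mm about pivot_axis
- knob_centre (a point): on the axis of the red knob, half-way up the red part, 62 mm above the bench
- pivot_axis (a point): on the upright hinge axis of the tensioner arm, on the tray, 62 mm above the bench (level with knob_centre)
- tension_arm (a joint): swing of the tensioner arm, rad: 0 at rest, grows as the knob goes to the sander's left (clockwise from above), end stop 0.88. Seen from pivot_axis the knob lies 0.65 rad to the right of the sander's -x at 0, along -x at 0.65. Spring force at the knob 4.5 N at 0, 12 N at 0.65. The pawl clicks in at about 0.5 and catches the arm there if let go. A little beyond the click: 0.55 to 0.83
- pawl (a joint): lift of the sprung brass pawl plunger beside the arm's hub, m: 0 at rest; the arm's tooth lifts it to about 0.005 as the arm swings through 0.2 to 0.48, then it drops back to 0 behind the tooth: that is the click
- glue_bottle: bystander: yellow glue bottle with an orange cap, standing, 43x63x202 mm; origin at the centre of its base
- masking_tape: bystander: roll of masking tape lying flat, 104 mm across, 25 mm high; origin under its centre
- tape_measure: bystander: yellow tape measure, 92x38x68 mm; origin under its centre
- spring_clamp_1: bystander: black and orange spring clamp lying flat, 138x64x24 mm; origin under its centre

How it is judged:
By the outcome, as a careful person would: the job done as asked, in the order asked, and still so for the second after the job is handed in, while the arm keeps its last pose, push and grip.
It also fails if it takes over 43 s, if anything falls off the work surface, if the arm or the gripper's body presses on something with over 40 N, if the wrist force passes 120 N, or if a joint passes its speed limit or range.

## Working session

There is one attempt and no reset: what is moved stays moved. The work goes in short steps, Python scripts to look and compute and a tool call to move; the robot and the scene stay as the last step left them, time stands still between calls to the robot, and variables do not carry over. Pictures are saved under pics/ and viewed, at most 10 in all, crops included, and the job is handed in when it is done.

Besides the shell and the picture viewer there is one more tool, called after "Call:" as name([rows], argument=value, ...), one row to a line, values as JSON. play_rows: Moves the arm, as the interface text tells. Its arguments: {"type":"object","properties":{"targets":{"type":"array"}},"required":["targets"]}

```bash
mkdir -p pics; cat > h.py <<'E'
import numpy as np, cv2
from cell import ctrl
from scipy.spatial.transform import Rotation as R
def cam(n,st=None):
    c=ctrl.calibration(n); f=240/np.tan(np.radians(c['vfov'])/2)
    if n=='wrist':
        T=np.eye(4);T[:3,:3]=R.from_euler('xyz',st['tool_rot']).as_matrix();T[:3,3]=st['eef_pos']
        E=T@np.array(c['mount'])
    else: E=np.array(c['extrinsics'])
    return f,c['cx'],c['cy'],E
def cloud(n,d,st=None):
    f,cx,cy,E=cam(n,st); v,u=np.mgrid[:480,:640]
    P=np.stack([(u-cx)/f*d,(v-cy)/f*d,d],-1)
    W=P@E[:3,:3].T+E[:3,3]; W[d<=0]=np.nan
    return W
def shot(n,name):
    st=ctrl.read_state(); im,d=ctrl.get_image(n); cv2.imwrite(f'pics/{name}.png',im[:,:,::-1]); return im,cloud(n,d,st),st
E
python3 - <<'E'
from h import *
s=ctrl.read_state(); print({k:np.round(v,3).tolist() for k,v in s.items()}, ctrl.finger_overhang)
a,Wa,_=shot('scene','s1'); b,Wb,_=shot('top','t1')
cv2.imwrite('pics/c1.png',cv2.resize(np.vstack([a,b])[:,:,::-1],(400,600)))
np.save('Wt.npy',Wb);np.save('Ws.npy',Wa)
for c,W in (('scene',Wa),('top',Wb)):
  for n in ['bench_sander','tray','handle_centre','glue_bottle','masking_tape','tape_measure','spring_clamp_1']:
    for r in ctrl.trace(c,n)[:2]:
      m=r['pixels'];p=W[m];print(c,n,round(r['confidence'],2),r['bbox'],np.round(np.nanpercentile(p,[2,50,98],axis=0)).tolist())
      if n in('handle_centre','tray','bench_sander') and r['confidence']>.5: np.save(f'm_{c}_{n}.npy',m)
E
```

```text
{'clock': 0.0, 'qpos': [-1.363, 0.629, 0.038, 1.518, -0.027, 0.996, -0.02], 'qd': [-0.0, 0.001, -0.0, 0.002, -0.0, -0.0, -0.001], 'tau': [0.0, -56.34, 1.226, -19.344, 0.011, 0.01, -0.0], 'eef_pos': [175.569, 625.224, 255.377], 'tool_rot': [-3.14, 0.0, 2.868], 'force': [-1.055, 1.084, -0.195], 'torque': [0.022, -0.017, -0.026], 'gripper_force': 0.0, 'width': 85.343} 25.0
scene bench_sander 0.66 [263.0, 153.6, 356.8, 257.4] [[556.0, -41.0, 10.0], [661.0, 58.0, 93.0], [746.0, 220.0, 165.0]]
scene bench_sander 0.17 [307.5, 225.1, 315.0, 231.1] [[575.0, -2.0, 29.0], [625.0, 40.0, 46.0], [640.0, 58.0, 88.0]]
scene tray 0.73 [257.8, 201.1, 322.5, 256.0] [[532.0, -28.0, 13.0], [574.0, 77.0, 54.0], [665.0, 209.0, 89.0]]
scene handle_centre 0.62 [256.3, 205.1, 320.7, 256.6] [[531.0, -28.0, 15.0], [574.0, 76.0, 55.0], [664.0, 207.0, 89.0]]
scene glue_bottle 0.7 [245.3, 142.0, 266.2, 198.1] [[655.0, 302.0, 4.0], [673.0, 321.0, 86.0], [703.0, 351.0, 181.0]]
scene masking_tape 0.58 [399.7, 285.1, 444.4, 322.9] [[545.0, -413.0, -1.0], [589.0, -366.0, 20.0], [643.0, -317.0, 27.0]]
scene tape_measure
[... 699 characters left out ...]
ntre 0.76 [248.8, 225.4, 335.1, 257.6] [[534.0, -17.0, 8.0], [582.0, 93.0, 45.0], [612.0, 204.0, 92.0]]
top glue_bottle 0.64 [196.3, 190.8, 224.3, 216.2] [[657.0, 305.0, -4.0], [677.0, 326.0, 123.0], [713.0, 362.0, 200.0]]
top masking_tape 0.73 [427.1, 215.5, 462.3, 253.5] [[548.0, -408.0, -5.0], [594.0, -363.0, 22.0], [645.0, -312.0, 33.0]]
top masking_tape 0.71 [188.1, 227.0, 214.8, 267.8] [[501.0, 329.0, 6.0], [555.0, 365.0, 18.0], [621.0, 410.0, 29.0]]
top tape_measure 0.8 [433.0, 284.6, 450.6, 318.8] [[358.0, -358.0, -2.0], [406.0, -338.0, 60.0], [444.0, -322.0, 72.0]]
top spring_clamp_1 0.75 [184.9, 224.0, 213.5, 268.5] [[501.0, 329.0, -5.0], [558.0, 365.0, 16.0], [625.0, 415.0, 28.0]]
```

```bash
python3 - <<'E'
from h import *
a=cv2.imread('pics/s1.png')[130:280,200:400];b=cv2.imread('pics/t1.png')[150:300,180:380]
cv2.imwrite('pics/c2.png',cv2.resize(np.hstack([a,b]),(800,300),interpolation=cv2.INTER_CUBIC))
W=np.load('Wt.npy'); 
# front edge/panel top: fit by points in top cloud
m=np.load('m_top_tray.npy')|np.load('m_top_handle_centre.npy')|np.load('m_top_bench_sander.npy')
for lo,hi in((55,72),(80,91),(92,100)):
  P=W[m];P=P[(P[:,2]>lo)&(P[:,2]<hi)]; P=P[P[:,0]<700]
  if hi==100:
    (cx,cy),(w,h),ang=cv2.minAreaRect(P[:,:2].astype(np.float32)); print('lid',cx,cy,w,h,ang,len(P))
  else: print(lo,np.round(P[np.argsort(P[:,1])]).astype(int).tolist())
E
```

```text
55 [[694, -39, 64], [696, -39, 72], [656, -36, 65], [614, -33, 67], [592, -30, 58], [567, -28, 66], [592, -28, 60], [567, -22, 72], [568, -19, 62], [567, -13, 68], [568, -10, 60], [567, -7, 66], [568, -4, 60], [568, -1, 59], [567, 1, 68], [570, 19, 66], [570, 27, 72], [571, 31, 61], [570, 33, 67], [571, 36, 61], [570, 39, 71], [567, 42, 71], [555, 42, 69], [541, 42, 66], [564, 42, 69], [553, 42, 66], [570, 42, 68], [562, 42, 66], [550, 42, 63], [545, 42, 62], [548, 42, 59], [558, 45, 71], [535, 45, 68], [544, 45, 67], [552, 45, 68], [541, 45, 66], [556, 45, 67], [561, 45, 67], [564, 45, 68], [538, 45, 64], [550, 45, 65], [570, 45, 67], [567, 45, 66], [535, 47, 71], [538, 47, 71], [549, 47, 70], [532, 48, 68], [555, 48, 70], [553, 48, 68], [567, 48, 68], [562, 48, 63], [538, 50, 71], [550, 50, 69], [532, 50, 66], [547, 51, 66], [536, 51, 63], [541, 51, 64], [570, 51, 66], [556, 51, 63], [553, 51, 62], [538, 53, 69], [573, 53, 71], [530, 54, 57], [532, 56, 71], [529, 56, 67], [538, 56, 67], [573, 56, 71], [538, 59, 72], [532, 59, 69], [535, 59, 69], [530, 59, 64], [529, 62, 72], [538, 
[... 14747 characters left out ...]
205, 90], [586, 206, 82], [643, 206, 89], [646, 206, 88], [663, 206, 90], [632, 206, 85], [658, 206, 87], [641, 206, 84], [585, 208, 87], [614, 208, 90], [611, 208, 89], [625, 208, 90], [582, 208, 84], [642, 208, 91], [608, 208, 86], [645, 208, 91], [657, 209, 89], [675, 209, 89], [698, 209, 90], [587, 210, 90], [617, 211, 89], [586, 211, 82], [663, 212, 91], [675, 212, 91], [680, 212, 91], [638, 212, 84], [649, 212, 85], [690, 212, 88], [616, 214, 91], [585, 214, 85], [588, 214, 84], [657, 214, 91], [651, 215, 89], [654, 215, 88], [621, 215, 80], [619, 217, 91], [626, 218, 85], [700, 219, 82]]
lid 635.3162231445312 90.10275268554688 251.9989013671875 130.0672607421875 89.53777313232422 1585
```

View pics/c2.png

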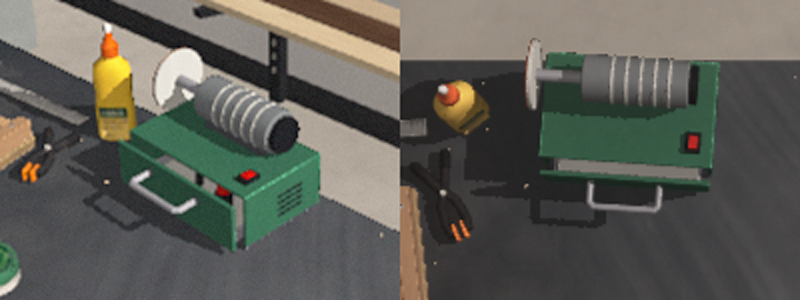

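```bash
cat >> h.py <<'E'
def delta(goal,yawgoal,cmd=None,yaw=None):
    "goal world mm, yawgoal = tool yaw (roll=pi); returns row [dx dy dz cm, spin deg]"
    s=ctrl.read_state(); p=np.array(cmd if cmd is not None else s['eef_pos']); y=yaw if yaw is not None else s['tool_rot'][2]
    M=R.from_euler('xyz',[np.pi,0,y]).as_matrix()
    d=M.T@(np.array(goal)-p)/10; sp=-np.degrees((yawgoal-y+np.pi)%(2*np.pi)-np.pi)
    return np.round(d,2).tolist(),round(sp,1)
E
python3 - <<'E'
from h import *
W=np.load('Wt.npy'); m=np.load('m_top_tray.npy')|np.load('m_top_handle_centre.npy')
P=W[m]
a=P[(P[:,2]>81)&(P[:,2]<91)&(P[:,0]<590)&(P[:,0]>565)]
l=np.polyfit(a[:,1],a[:,0],1);print('panel top mid line',l, 'at95',np.polyval(l,95))
b=P[(P[:,2]>58)&(P[:,2]<73)&(P[:,0]<546)&(P[:,0]>528)&(P[:,1]>55)&(P[:,1]<135)]
print('bar',np.polyfit(b[:,1],b[:,0],1),b.mean(0),np.percentile(P[(P[:,2]>58)&(P[:,2]<73)&(P[:,0]<562)&(P[:,0]>528)][:,1],[0,100]))
# yaw: tool y = (sin yaw,-cos yaw) ; target tool y=(.998,-.06)-> yaw
y=np.pi/2-0.06
print(delta([530,95,230],y,[175.7,625.8,256.3]), delta([530,95,230],y-np.pi,[175.7,625.8,256.3]))
E
```

```text
panel top mid line [6.86853501e-02 5.71614850e+02] at95 578.1399578340487
bar [7.86297734e-02 5.28865196e+02] [536.26894927  94.15966544  67.51523694] [ 41.79361088 149.12903853]
([-48.46, -41.52, 2.63], np.float64(77.7)) ([-48.46, -41.52, 2.63], np.float64(-102.3))
```

Call:
play_rows([
  [0.6,-5,-4,0.2,8],
  [0.6,-10,-8,0.5,16],
  [0.6,-15,-12.5,0.8,24],
  [0.6,-20,-17,1.0,32],
  [0.6,-25,-21,1.3,40],
  [0.6,-30,-25.5,1.6,48],
  [0.6,-35,-30,1.9,56],
  [0.6,-40,-34,2.2,64],
  [0.6,-44,-38,2.4,72],
  [0.6,-48.5,-41.5,2.6,78.3],
])

```text
clock: 1.8
eef_pos: [454.3, 209.1, 236.1]
tool_rot: [3.141, -0.001, 1.496]
force: [2.0, 1.4, -0.5]
width: 34.3
gripper_force: 0.0
```

Call:
play_rows([
  [0.6,0,0,0,0],
])

```text
clock: 1.9
eef_pos: [457.6, 203.4, 236.5]
tool_rot: [3.137, 0.003, 1.487]
force: [-0.7, 0.1, 0.5]
width: 34.5
gripper_force: 0.0
```

```bash
python3 - <<'E'
from h import *
print(delta([530,95,215],1.501))
E
```

```text
([-10.2, 8.11, 2.15], np.float64(-0.8))
```

Call:
play_rows([
  [0.65,-3.5,2.8,0.7,-0.4],
  [0.65,-7,5.6,1.4,-0.8],
  [0.65,-10.2,8.1,2.1,-0.8],
  [0.65,-10.2,8.1,2.1,-0.8],
  [0.65,-10.2,8.1,2.1,-0.8],
])

```text
clock: 2.4
eef_pos: [527.2, 102.8, 214.6]
tool_rot: [-3.141, -0.0, 1.513]
force: [-0.2, 0.9, 0.5]
width: 29.8
gripper_force: 0.0
```

```bash
python3 - <<'E'
from h import *
im,W,st=shot('wrist','w1'); print(st['eef_pos'],st['tool_rot'],st['width'])
for n in ['handle_centre','tray']:
  for r in ctrl.trace('wrist',n)[:1]:
    p=W[r['pixels']];print(n,round(r['confidence'],2),np.round(r['bbox']))
    b=p[(p[:,2]>58)&(p[:,2]<76)&(p[:,0]<548)&(p[:,0]>520)]
    c=b[(b[:,1]>55)&(b[:,1]<135)]
    if len(c): print('bar',len(c),np.polyfit(c[:,1],c[:,0],1),np.percentile(c,[2,50,98],axis=0).round(1).tolist(),np.percentile(b[:,1],[0,100]))
    t=p[(p[:,2]>82)&(p[:,2]<92)&(p[:,0]>560)]
    if len(t): l=np.polyfit(t[:,1],t[:,0],1);print('panel',l,np.polyval(l,95),np.percentile(t-0,[2,98],axis=0).round(1).tolist())
E
```

```text
[527.21935728 102.79620824 214.63029529] [-3.14094157e+00 -1.46497784e-04  1.51339908e+00] 29.812648195435116
handle_centre 0.87 [328.  47. 447. 336.]
bar 1410 [7.27871238e-02 5.27814678e+02] [[528.4, 56.8, 66.1], [534.8, 97.5, 69.4], [541.1, 133.6, 71.2]] [ 41.16187447 149.99657967]
panel [6.71909305e-02 5.70298192e+02] 576.6813304090654 [[571.4, 52.7, 83.1], [587.6, 212.4, 88.5]]
tray 0.91 [328.  45. 446. 339.]
bar 1367 [7.39678798e-02 5.27510572e+02] [[528.4, 56.9, 66.1], [534.6, 97.5, 69.5], [541.0, 133.6, 71.2]] [ 41.55584288 149.99657967]
panel [6.77107843e-02 5.70078744e+02] 576.5112687607073 [[571.4, 52.6, 83.1], [587.3, 212.2, 88.4]]
```

View pics/w1.png

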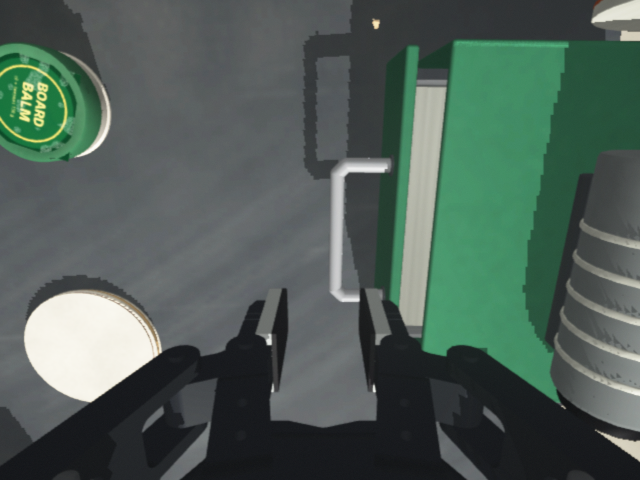

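```bash
python3 - <<'E'
from h import *
st=ctrl.read_state(); im,d=ctrl.get_image('wrist'); W=cloud('wrist',d,st)
for v,u in((100,50),(100,95),(345,92),(345,35),(345,148),(300,90),(395,90)): print(u,v,W[v,u].round())
Wt=np.load('Wt.npy'); 
Q=Wt.reshape(-1,3); q=Q[(Q[:,2]>12)&(Q[:,0]>330)&(Q[:,0]<528)&(abs(Q[:,1]-90)<170)]
h,xe,ye=np.histogram2d(q[:,0],q[:,1],bins=[range(330,540,20),range(-80,270,20)]); print(h.astype(int)); print('z',np.percentile(q[:,2],[50,98]) if len(q) else 0)
print(delta([535,95,64],1.501))
E
```

```text
50 100 [327. 203.  33.]
95 100 [355. 202.  24.]
92 345 [290. -22.   8.]
35 345 [235. -18.   9.]
148 345 [346. -24.   9.]
90 300 [300.  27.   8.]
90 395 [276. -79.  10.]
[[ 5  9 10 17  6  0  0  0  1  0  0  0 33 49 49 32  0]
 [ 0  0  1  1  1  0  0  1  1  1  0  0  1 13 14  0  0]
 [ 1  0  0  1  0  0  0  0  0  1  0  0  1  0  0  0  0]
 [ 0  0  0  0  0  0  0  1  0  0  0  0  0  0  0  0  0]
 [ 0  0  0  0  2  0  0  0  0  0  0  0  0  0  0  1  0]
 [ 0  0  0  0  1  0  0  0  0  0  0  0  0  0  0  0  0]
 [ 0  0  0  0  1  0  0  0  0  0  0  0  0  0  0  0  0]
 [ 1  0  0  0  1  0  0  0  0  1  0  0  0  0  0  0  0]
 [ 0  0  0  0  0  0  0  0  0  0  0  0  0  0  0  0  0]
 [ 0  0  0  1  0  0  0  0  0  0  0  0  0  0  0  0  0]]
z [31.248997   44.13849719]
([-0.97, 0.9, 15.09], np.float64(1.0))
```

Call:
play_rows([
  [0.65,-0.4,0.4,2.5,0.5],
  [0.65,-1.0,0.9,6,1],
  [0.65,-1.0,0.9,9,1],
  [0.65,-1.0,0.9,9,1],
])

```text
clock: 3.0
eef_pos: [532.6, 93.8, 121.9]
tool_rot: [-3.134, 0.001, 1.5]
force: [-0.0, 0.2, -1.3]
width: 30.2
gripper_force: 0.0
```

```bash
python3 - <<'E'
from h import *
s=ctrl.read_state();print(s['eef_pos'],s['tool_rot'],delta([535,95,71],1.501))
im,W,st=shot('wrist','w2')
r=ctrl.trace('wrist','handle_centre')[0];p=W[r['pixels']];b=p[(p[:,2]>55)&(p[:,2]<76)&(p[:,0]<548)&(p[:,0]>520)];b=b[(b[:,1]>100)&(b[:,1]<135)]
print(r['confidence'],len(b),np.polyfit(b[:,1],b[:,0],1) if len(b)>9 else '',b.mean(0))
E
```

```text
[532.58017946  93.81622519 121.87000686] [-3.13441249e+00  1.23489839e-03  1.49965090e+00] ([0.14, 0.23, 5.09], np.float64(-0.1))
0.65 1501 [6.75346091e-02 5.28539763e+02] [536.50334469 117.91853254  69.14283518]
```

Call:
play_rows([
  [0.65,0.1,0.2,2.5,0],
  [0.65,0.1,0.2,5,0],
  [0.65,0.1,0.2,5,0],
  [1,0.1,0.2,5,0],
  [1,0.1,0.2,5,0],
  [1,0.1,0.2,5,0],
  [1,0.1,0.2,5,0],
])

```text
clock: 3.8
eef_pos: [537.8, 94.1, 76.6]
tool_rot: [3.141, -0.001, 1.498]
force: [-3.3, 1.2, 6.9]
width: 7.5
gripper_force: 58.8
```

```bash
python3 - <<'E'
from h import *
im,W,st=shot('wrist','w3');print({k:np.round(st[k],2).tolist() for k in('eef_pos','force','torque','width','gripper_force')})
E
```

```text
{'eef_pos': [537.77, 94.11, 76.56], 'force': [-3.26, 1.22, 6.91], 'torque': [0.11, 0.67, 0.11], 'width': 7.49, 'gripper_force': 58.81}
```

View pics/w3.png

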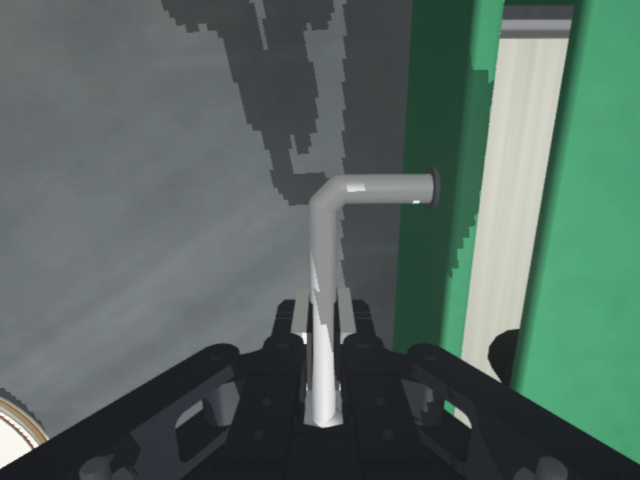

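Call:
play_rows([
  [1,0,-1,0,0],
  [1,0,-2.2,0,0],
  [1,0,-3.4,0,0],
  [1,0,-4.6,0,0],
  [1,0,-5.8,0,0],
  [1,0,-7,0,0],
  [1,0,-8.2,0,0],
  [1,0,-9.2,0,0],
  [1,0,-9.8,0,0],
])

```text
clock: 4.75
eef_pos: [442.7, 100.6, 76.5]
tool_rot: [3.134, -0.001, 1.497]
force: [4.5, -1.6, 7.5]
width: 7.7
gripper_force: 60.5
```

Call:
play_rows([
  [1,0,-0.3,0,0],
  [1,0,-0.6,0,0],
  [1,0,-0.6,0,0],
])

```text
clock: 5.05
eef_pos: [436.8, 101.0, 76.5]
tool_rot: [3.134, -0.001, 1.497]
force: [3.2, -1.5, 10.0]
width: 7.9
gripper_force: 60.8
```

Call:
play_rows([
  [1,0,-0.3,0,0],
  [1,0,-0.6,0,0],
  [1,0,-0.6,0,0],
])

```text
clock: 5.35
eef_pos: [432.9, 101.3, 76.5]
tool_rot: [3.13, -0.001, 1.497]
force: [6.1, -1.9, 6.9]
width: 7.5
gripper_force: 60.3
```

Call:
play_rows([
  [1,0,-0.3,0,0],
  [1,0,-0.6,0,0],
  [1,0,-0.6,0,0],
])

```text
clock: 5.65
eef_pos: [432.7, 101.3, 76.6]
tool_rot: [3.119, -0.0, 1.495]
force: [16.0, -2.3, -6.1]
width: 7.7
gripper_force: 59.3
```

```bash
python3 - <<'E'
from h import *
a,Wa,_=shot('scene','s2'); b,Wb,_=shot('top','t2'); np.save('Wt2.npy',Wb); np.save('Ws2.npy',Wa)
print(ctrl.read_state()['force'],ctrl.read_state()['eef_pos'])
for c,W in (('scene',Wa),('top',Wb)):
  for n in ['red_knob','tension_arm','pawl','tray']:
    for r in ctrl.trace(c,n)[:2]:
      p=W[r['pixels']];print(c,n,round(r['confidence'],2),np.round(r['bbox']),np.round(np.nanpercentile(p,[5,50,95],axis=0)).tolist())
cv2.imwrite('pics/c3.png',cv2.resize(np.hstack([a[150:300,200:400],b[150:300,180:380]])[:,:,::-1],(800,300),interpolation=cv2.INTER_CUBIC))
E
```

```text
[15.24706442 -2.62767506 -4.83194044] [432.68440761 101.32399977  76.59589182]
scene red_knob 0.17 [235. 154. 359. 272.] [[466.0, -38.0, 9.0], [644.0, 59.0, 85.0], [727.0, 216.0, 160.0]]
scene tension_arm 0.84 [276. 223. 301. 247.] [[518.0, 43.0, 33.0], [571.0, 68.0, 41.0], [608.0, 115.0, 76.0]]
scene pawl 0.58 [272. 216. 283. 226.] [[582.0, 131.0, 34.0], [587.0, 149.0, 40.0], [594.0, 161.0, 48.0]]
scene pawl 0.55 [248. 146. 268. 198.] [[665.0, 304.0, 19.0], [677.0, 316.0, 96.0], [697.0, 331.0, 167.0]]
scene tray 0.68 [232. 213. 319. 271.] [[462.0, -14.0, 15.0], [541.0, 53.0, 33.0], [604.0, 175.0, 82.0]]
top red_knob 0.65 [299. 255. 314. 264.] [[516.0, 43.0, 13.0], [525.0, 55.0, 49.0], [542.0, 67.0, 85.0]]
top tension_arm 0.58 [284. 230. 312. 262.] [[521.0, 49.0, 19.0], [573.0, 80.0, 40.0], [602.0, 117.0, 78.0]]
top tray 0.63 [246. 228. 333. 292.] [[479.0, -1.0, 10.0], [546.0, 87.0, 20.0], [600.0, 197.0, 75.0]]
top tray 0.39 [300. 252. 311. 264.] [[518.0, 46.0, 36.0], [525.0, 54.0, 75.0], [537.0, 64.0, 86.0]]
```

View pics/c3.png

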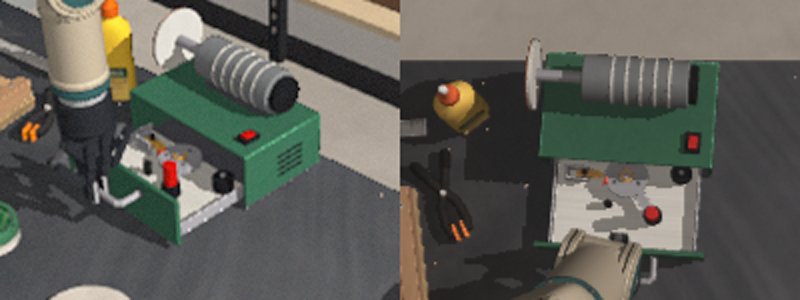

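Call:
play_rows([
  [1,0,0.7,0,0],
  [0.65,0,0.7,0,0],
  [0.65,0,0.7,0,0],
  [0.65,0,0.7,0,0],
  [0.65,0,0.7,-2,0],
  [0.65,0,0.7,-6,0],
  [0.65,0,0.7,-11,0],
  [0.65,0,0.7,-14,0],
])

```text
clock: 6.95
eef_pos: [429.0, 101.5, 217.3]
tool_rot: [3.14, -0.001, 1.497]
force: [1.0, 0.6, -0.5]
width: 30.0
gripper_force: 0.0
```

```bash
python3 - <<'E'
from h import *
s=ctrl.read_state();print(np.round(s['qpos'],2),s['eef_pos'],s['tool_rot'])
W=np.load('Wt2.npy');f=cv2.imread('pics/t2.png').astype(int)
m=(f[...,2]>110)&(f[...,1]<70)&(f[...,0]<70); P=W[m]; P=P[(P[:,0]<560)&(P[:,0]>490)&(P[:,2]>60)]; print(len(P),P.mean(0),np.median(P,axis=0),P.min(0),P.max(0))
for y in(3.07,-0.07): print(delta([500,60,220],y))
E
```

```text
[-0.65  0.44  0.49  2.13 -0.34  0.65 -0.  ] [429.0153082  101.50281516 217.30020944] [ 3.14002799e+00 -7.10598975e-04  1.49734008e+00]
36 [528.18460224  54.18488322  79.03474893] [528.19687459  54.26504691  79.0263808 ] [519.32153653  47.02564439  67.07843894] [537.27487888  61.94118187  89.24864835]
([-3.62, 7.38, -0.27], np.float64(-90.1))
([-3.62, 7.38, -0.27], np.float64(89.8))
```

Call:
play_rows([
  [0.2,-0.5,1.5,0,-8.5],
  [0.2,-1,3,0,-17],
  [0.2,-1.5,4.5,0,-25.5],
  [0.2,-2,6,0,-34],
  [0.2,-2.5,7.5,0,-42.5],
  [0.2,-3,9,0,-51],
  [0.2,-3.5,10,0,-59.5],
  [0.2,-3.6,11,0,-68],
  [0.2,-3.6,11.8,0,-76.5],
  [0.2,-3.6,11.8,0,-85],
])

```text
clock: 7.95
eef_pos: [544.4, 56.9, 214.4]
tool_rot: [-3.142, -0.0, 2.987]
force: [-0.6, -0.7, -0.4]
width: 68.2
gripper_force: 0.0
```

Call:
play_rows([
  [0.2,0,0,0,-5],
  [0.2,0,0,0,-5],
  [0.2,0,0,0,-5],
])

```text
clock: 8.25
eef_pos: [543.5, 57.0, 214.6]
tool_rot: [-3.142, -0.001, 3.066]
force: [0.0, -0.3, 0.0]
width: 68.5
gripper_force: 0.0
```

```bash
python3 - <<'E'
from h import *
im,W,st=shot('wrist','w4'); print(np.round(st['eef_pos'],1),np.round(st['tool_rot'],3),st['width'],np.round(st['qpos'],2))
for n in ['red_knob','tension_arm','pawl','tray']:
  for r in ctrl.trace('wrist',n)[:1]:
    p=W[r['pixels']];print(n,round(r['confidence'],2),np.round(r['bbox']),np.round(np.nanpercentile(p,[5,50,95],axis=0)).tolist())
m=(im[...,0]>110)&(im[...,1]<70)&(im[...,2]<70); P=W[m]; P=P[(P[:,0]<570)&(P[:,0]>490)&(P[:,2]>72)&(P[:,2]<86)]
print(len(P),P.mean(0),P.min(0),P.max(0)); c,r=cv2.minEnclosingCircle(P[:,:2].astype(np.float32)); print(c,r)
E
```

```text
[543.5  57.  214.6] [-3.142e+00 -1.000e-03  3.066e+00] 68.50120225460707 [-0.16  0.53  0.01  1.85 -0.01  0.76  1.35]
red_knob 0.6 [299. 184. 338. 228.] [[515.0, 43.0, 32.0], [523.0, 54.0, 73.0], [535.0, 65.0, 79.0]]
tension_arm 0.62 [304. 177. 411. 300.] [[519.0, 49.0, 37.0], [573.0, 81.0, 40.0], [609.0, 117.0, 78.0]]
pawl 0.47 [303. 184. 339. 227.] [[515.0, 44.0, 38.0], [523.0, 54.0, 76.0], [534.0, 64.0, 79.0]]
tray 0.94 [189.  48. 580. 302.] [[439.0, -5.0, 16.0], [528.0, 96.0, 18.0], [609.0, 197.0, 87.0]]
596 [526.39242292  53.97538001  77.80436035] [517.7788529   44.77727595  72.0985643 ] [535.98188925  63.29753824  80.16559567]
(527.168212890625, 53.80760955810547) 9.728394508361816
```

View pics/w4.png

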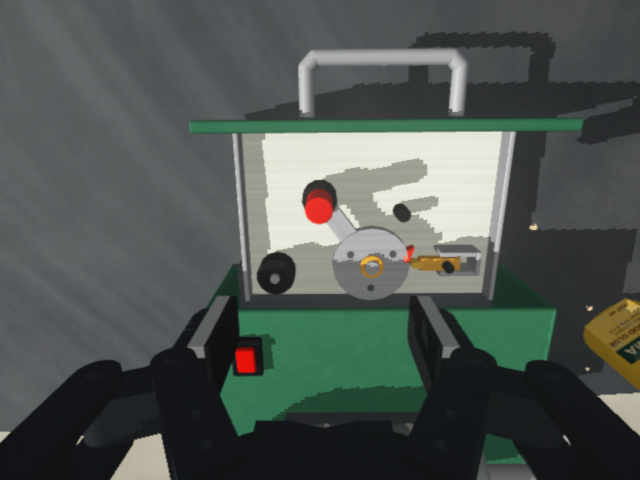

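```bash
python3 - <<'E'
from h import *
st=ctrl.read_state(); im,d=ctrl.get_image('wrist'); W=cloud('wrist',d,st)
for n,(u0,u1,v0,v1) in dict(post=(395,409,206,220),hub=(362,381,254,274),arm=(335,350,215,232)).items():
  p=W[v0:v1,u0:u1].reshape(-1,3); print(n,np.nanmedian(p,0).round(1),np.nanmax(p[:,2]).round(1))
print('tallest behind panel left', end=' ')
q=W.reshape(-1,3);q=q[(q[:,0]>490)&(q[:,0]<590)&(q[:,1]>68)&(q[:,1]<200)];print(np.nanpercentile(q[:,2],[99,99.9]))
pv=np.array([585.7,92.5]);ex=np.array([.9976,-.069]);ey=np.array([.069,.9976])
for t in(0,.2,.4,.5,.6,.7,.75): k=pv-70*(np.cos(.65-t)*ex+np.sin(.65-t)*ey); print(t,k.round(1))
print(delta([527,54,79],3.072))
E
```

```text
post [544.4 118.7  38.5] 41.5
hub [582.7  91.8  44.6] 48.9
arm [549.9  70.8  38.1] 40.2
tallest behind panel left [282.53510419 284.24267954]
0 [527.2  54.1]
0.2 [520.7  66.5]
0.4 [516.8  79.9]
0.5 [515.9  86.8]
0.6 [515.7  93.8]
0.7 [516.2 100.8]
0.75 [516.7 104.3]
([1.67, -0.44, 13.58], np.float64(-0.2))
```

Call:
play_rows([
  [0.58,1,-0.4,0,0],
  [0.58,1.7,-0.4,1,0],
  [0.58,1.7,-0.4,5,0],
  [0.58,1.7,-0.4,8,0],
  [0.58,1.7,-0.4,8,0],
])

```text
clock: 9.05
eef_pos: [523.2, 53.8, 131.8]
tool_rot: [-3.14, -0.008, 3.068]
force: [-0.8, 0.3, -0.3]
width: 35.9
gripper_force: 0.0
```

```bash
python3 - <<'E'
from h import *
im,W,st=shot('wrist','w5'); print(np.round(st['eef_pos'],1),np.round(st['tool_rot'],3),st['width'])
m=(im[...,0]>110)&(im[...,1]<70)&(im[...,2]<70); P=W[m]; P=P[(P[:,0]<570)&(P[:,0]>490)&(P[:,2]>72)&(P[:,2]<86)]
if len(P): print(len(P),P.mean(0),P.min(0),P.max(0),cv2.minEnclosingCircle(P[:,:2].astype(np.float32)))
print(delta([527,54,79],3.072))
E
```

```text
[523.2  53.8 131.8] [-3.14  -0.008  3.068] 35.905870331762365
1151 [525.85919575  54.03117643  77.6466564 ] [517.30897459  44.79817091  72.05564594] [535.97691779  63.32010889  79.99664994] ((526.58447265625, 53.979209899902344), 9.717597007751465)
([-0.21, 0.02, 5.48], np.float64(-0.2))
```

View pics/w5.png

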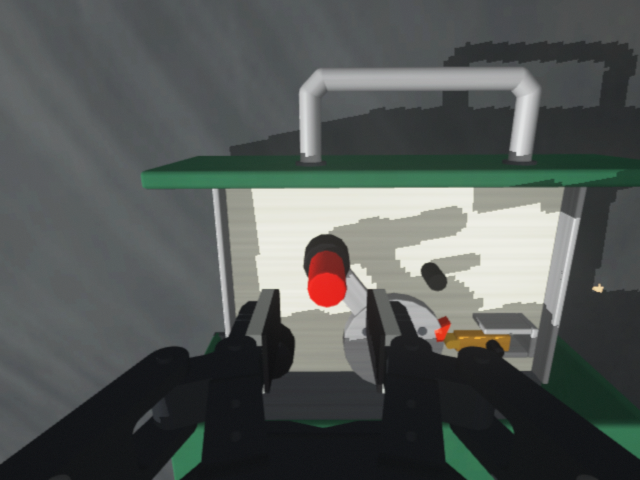

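Call:
play_rows([
  [0.58,-0.3,0,2.5,0],
  [0.58,-0.3,0,5.2,0],
  [0.58,-0.3,0,5.2,0],
  [1,-0.3,0,5.2,0],
  [1,-0.3,0,5.2,0],
  [1,-0.3,0,5.2,0],
  [1,-0.3,0,5.2,0],
])

```text
clock: 9.8
eef_pos: [530.4, 54.8, 84.5]
tool_rot: [3.141, 0.002, 3.069]
force: [-1.8, 2.1, 7.7]
width: 17.9
gripper_force: 59.6
```

Call:
play_rows([
  [1,0.4,0.6,0,0],
  [1,0.75,1.2,0,0],
  [1,1.0,1.85,0,0],
  [1,1.2,2.5,0,0],
  [1,1.35,3.2,0,0],
  [1,1.4,3.9,0,0],
  [1,1.4,4.6,0,0],
  [1,1.4,4.6,0,0],
  [1,1.4,4.6,0,0],
])

```text
clock: 10.7
eef_pos: [517.7, 94.2, 84.3]
tool_rot: [-3.134, -0.003, 3.063]
force: [-5.1, -13.1, 13.5]
width: 18.2
gripper_force: 60.7
```

```bash
python3 - <<'E'
from h import *
im,W,st=shot('wrist','w6'); print(np.round(st['eef_pos'],1),np.round(st['tool_rot'],3),st['width'],st['force'])
sx,Ws,_=shot('scene','s3');
m=(im[...,0]>100)&(im[...,1]<60)&(im[...,2]<60); P=W[m]; P=P[(P[:,0]<560)&(P[:,0]>490)&(P[:,2]>50)&(P[:,2]<86)]
if len(P): print(len(P),P.mean(0),P.min(0),P.max(0))
E
```

```text
[517.7  94.2  84.3] [-3.134e+00 -3.000e-03  3.063e+00] 18.16380930525625 [ -5.1351372  -13.10973319  13.48084059]
2991 [516.48446203  92.83339324  72.24909471] [509.96900379  83.64996466  50.08003782] [530.09908363 101.5194332   80.00298579]
```

View pics/w6.png

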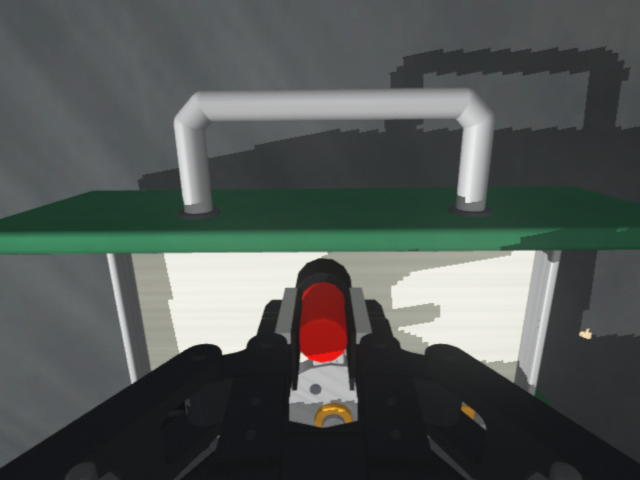

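Call:
play_rows([
  [1,0.2,0.4,0,0],
  [1,0.3,0.8,0,0],
  [1,0.3,0.8,0,0],
  [1,0.3,0.8,0,0],
])

```text
clock: 11.2
eef_pos: [517.1, 101.1, 84.3]
tool_rot: [-3.133, 0.0, 3.061]
force: [-1.2, -15.2, 10.7]
width: 17.7
gripper_force: 60.3
```

```bash
python3 - <<'E'
from h import *
im,W,st=shot('wrist','w7'); print(np.round(st['eef_pos'],1),np.round(st['tool_rot'],3),st['width'],st['force'])
m=(im[...,0]>100)&(im[...,1]<60)&(im[...,2]<60); P=W[m]; P=P[(P[:,0]<560)&(P[:,0]>490)&(P[:,2]>72)&(P[:,2]<86)]
print('knobtop',len(P),P.mean(0),cv2.minEnclosingCircle(P[:,:2].astype(np.float32)))
g=(im[...,1]>im[...,0]+25)&(im[...,1]>im[...,2]+15)
q=W[g];q=q[(q[:,0]<500)&(q[:,0]>455)&(q[:,2]>84)&(q[:,2]<92)];print('panel top',np.polyfit(q[:,1],q[:,0],1),np.polyval(np.polyfit(q[:,1],q[:,0],1),95))
y=(im[...,0]>150)&(im[...,1]>90)&(im[...,2]<70)&(np.mgrid[:480,:640][0]>380)&(abs(np.mgrid[:480,:640][1]-320)<40); print('hub ring',y.sum(),np.nanmedian(W[y],0) if y.any() else '')
for c in ('scene','top'):
  im,d=ctrl.get_image(c);W=cloud(c,d)
  for n in('tray','glue_bottle'):
    for r in ctrl.trace(c,n)[:1]: print(c,n,np.round(r['bbox']),np.nanpercentile(W[r['pixels']],[2,50],axis=0).round())
E
```

```text
[517.1 101.1  84.3] [-3.133  0.     3.061] 17.68361405434366 [ -1.1546782  -15.21263224  10.74785884]
knobtop 1986 [518.86514492  99.4738592   77.46876485] ((520.2235717773438, 98.86395263671875), 9.89681625366211)
panel top [6.87661039e-02 4.71276560e+02] 477.8093394110878
hub ring 272 [584.32785977  92.58862467  44.0304044 ]
scene tray [230. 213. 322. 269.] [[437. -20.  14.]
 [488.  67.  39.]]
scene glue_bottle [244. 162. 254. 201.] [[483. 118.  -4.]
 [658. 341.  70.]]
top tray [249. 230. 331. 292.] [[445. -11.   5.]
 [534.  38.  20.]]
top glue_bottle [185. 228. 214. 270.] [[498. 328.  -9.]
 [548. 363.  16.]]
```

```bash
python3 -c "
from cell import ctrl
s=ctrl.read_state();print(s['eef_pos'],s['force'],s['width'],s['clock']);print(ctrl.finish_job())"
```

```text
[517.12467613 101.07276506  84.30379007] [ 5.55021483e-03 -1.59737695e+01  9.99060879e+00] 17.743269333700844 11.55
the job is handed in; nothing more can be done
None
```

I handed the job in at 11.6 s: the tray is out to about 118 mm. The fingers hold the red knob at about 0.69 rad, past the click and short of the end stop. I judged the pawl from the arm's angle and didn't look at it. I kept clear of the other things on the bench but did not re-measure them.

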